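Unlock the battery cover of the kitchen scale

TASK

The kitchen scale lies upside down for a battery change. Lift the orange flat-bladed key out of its stand, push its blade fully into the slot of the round battery cover, and with it turn the cover counterclockwise (seen from above) a quarter turn to its stop, so that the white pointer meets the green dot. Let go and leave the key standing upright in the slot; leave the blue round-pin key where it is.

Things in the scene. Friction and masses are not known exactly. Their poses are not given: they have to be found in the camera images.
- flat_key: key to use: orange handle, black guard, flat steel blade down in a 70x46x20 mm wooden stand; lifts straight out, 60 g. Origin: centre of guard's underside, resting on stand's top. x along blade's width, y across it, z up; same after half a turn. Blade 36 (x) x 4 (y), to 14 below origin, tip tapered. Guard 44x26, 0 to 4 above. Handle, gripped across y: 32 (x) x 14 (y), 4 to 44 above
- pin_key: wrong key, leave alone: same guard and handle but blue, with a round 18 mm pin (too thick for the slot) in a second such wooden stand. Origin and axes as for the flat key
- cover_slot (a point): centre of slot's mouth, on top of the grey battery cover (68 across, 17 high) on the fixed white scale (165x215, 34 high; four 4 mm feet). x along slot, z up, turns with cover. Slot 44x9, 15 deep, mouth flared to 50x15 over the top 6 mm. Key fully in: guard flat on the cover, its origin at this point, x along slot either way round; about 8 degrees of play each way
- battery_cover (a joint): angle of the cover, rad, growing counterclockwise seen from above: 0 to 0.15 at the start (locked, white pointer near the red dot), 1.45 at the stop (white pointer at the green dot). Light friction (0.08 N m) holds it where it is left

How it is judged:
By the outcome, as a careful person would: the job done as asked, in the order asked, and still so for the second after the job is handed in, with the robot touching nothing.
It also fails if it takes over 40 s, if anything falls off the work surface, if the arm or the gripper's body presses on something with over 40 N, if the wrist force passes 120 N, or if a joint passes its speed limit or range.

ROBOT

A 6-joint arm with a two-finger parallel gripper is mounted at the origin on a cart in front of the work surface, level with it; the furniture and walls round the work are solid. World frame = base frame: x ahead of the robot, y to its left, z up, the work surface at z = 0. Lengths are in m, angles in rad, forces in N, time in s.
With the tool pointing down it reaches from about 0.225 to 0.725 m from the base axis. Payload 3.1 kg.
Tool frame: the origin (TCP) lies between the finger pads; the fingertips stand manip.nose_length ahead of it and the grasp point (between the pads) lies 5 mm behind it (manip.nose_length is the distance from the TCP to the fingertips, in m); z points along the fingers, y is the line along which they close (so a half turn about z gives the same grasp; the last joint's range is limited). The gripper opens to 85 mm and grips with 20 to 120 N. Pads are 22 mm wide; open, the fingers measure 114 mm over their backs; the gripper's body (76 mm by 85 mm) begins 54 mm behind the grasp point. The pads swing forward as they close: fully open they stand 13 mm farther back than shut.
Start: joints at [1.068, 0.048, 0.099, 1.622, 0, 1.443], TCP at [0.192, 0.489, 0.245] pointing down, gripper open.
Joint ranges: [-2.91, 2.91], [-0.99, 1.94], [-1.21, 1.42], [-2.12, 2.29], [-1.49, 1.47], [-3.14, 3.14]. Speed limits (rad/s): [2.79, 2.79, 3.14, 3.14, 3.14, 3.14].

INTERFACE

Orientations are given as a unit quaternion [w, x, y, z].
In Python, from plant import manip gives the robot as it stands.
- The arm moves only by the shell command python3 inch.py, which reads ROWS from standard input. ROWS is a JSON list of rows, 1 to 12 of them, each of 7 numbers: dx, dy, dz in shares of the most that a row can go, 1 being 62.5 mm, then a rotation vector rx, ry, rz in units of 0.1 rad, then the finger opening in m; each row shifts and turns the commanded pose from where the row before left it, along the tool's axes as they then stand; what a row does not reach is not made up. A row lasts 1/8 s, in which the tool goes at most 0.0625 m and 0.188 rad, less where a joint would pass 70% of its speed; a pose out of reach is approached as far as the arm can. The fingers move at their own pace and stop on an object; the grip force is fixed at half the most. Time passes only in rows, so rows that do not move let the fingers close. It prints the time, the measured TCP pose, the force, the opening and the grip force at its end. Input that does not fit is refused with a message, and nothing moves.
- manip.observe(): the state, without advancing time (a new reading comes with each control period).
- manip.grab_frame(name): name is "scene" or "side" or "wrist"; returns a dict with "color" (480x640x3 uint8, red, green, blue), "fx", "fy", "cx", "cy" (pixels), "k1" (the pictures are not rectified: a ray, as slopes to the right and down, at radius r is drawn at 1 + k1 r^2 times it, then the intrinsics apply), "pose" (4x4, takes a point from camera to world coordinates); the wrist camera has in their place "T_tool_cam" (4x4, takes a point from camera to tool coordinates, whose origin is the TCP and whose axes are the flange's). Camera axes: x right, y down, z forward; pixel columns grow to the right and rows downward; lengths in m; the calibration is good to about 2 mm. A picture is of the moment at which its call begins: read the wrist's pose just before it. There is no depth.
- manip.close_job(): hands the job in; it is judged then, once.
The state is a dict: "time": time; "q": joint angles; "qvel": joint speeds; "tau": joint torques, N m; "tcp_pos": TCP position; "orientation": TCP orientation; "contact_force": force on the tool from outside, world axes, zero at the start; "ft_torque": the same for the moment, N m; "gripper_width": finger opening in m; "grasp_force": force on a finger pad.
Only numpy, scipy, OpenCV 4.12 (cv2) and the standard library are available. Lean on these libraries where they do the work, as an engineer would, in place of code of your own. Each camera call takes 0.05 s, during which the arm holds its last target. There are 200 camera calls.

## Working session

There is one attempt and no reset: what is moved stays moved. The work goes in short steps, Python scripts to look and compute and a shell command to move; the robot and the scene stay as the last step left them, time stands still between calls to the robot, and variables do not carry over. Pictures are saved under pics/ and viewed, at most 13 in all, crops included, and the job is handed in when it is done.

```bash
ls; mkdir -p pics; python3 - <<'E'
from plant import manip
import cv2
print(manip.nose_length)
o=manip.observe();print(o['tcp_pos'],o['orientation'],o['gripper_width'],o['time'])
for n in("scene","side"):
    f=manip.grab_frame(n);cv2.imwrite(f'pics/{n}0.png',f['color'][:,:,::-1]);print(n,f['fx'],f['cx'],f['cy'],f['k1'],f['pose'].round(3).tolist() if hasattr(f['pose'],'round') else f['pose'])
E
```

```text
inch.py
pics
plant.py
0.014
[0.19193735 0.48805226 0.24411356] [-3.61480406e-04  1.86310249e-01  9.82490267e-01 -1.11152276e-03] 0.08581248559642118 0.0
scene 585.2360972233236 314.28619835952713 235.29979615244144 0.05554873434800783 [[0.541, -0.401, 0.739, -0.11], [-0.841, -0.275, 0.466, -0.398], [0.016, -0.874, -0.486, 0.482], [0.0, 0.0, 0.0, 1.0]]
side 575.052483497959 323.7357158820871 233.85041150768723 -0.06531511982622269 [[0.926, -0.22, 0.308, 0.243], [-0.379, -0.522, 0.764, -0.644], [-0.007, -0.824, -0.566, 0.555], [0.0, 0.0, 0.0, 1.0]]
```

View pics/scene0.png

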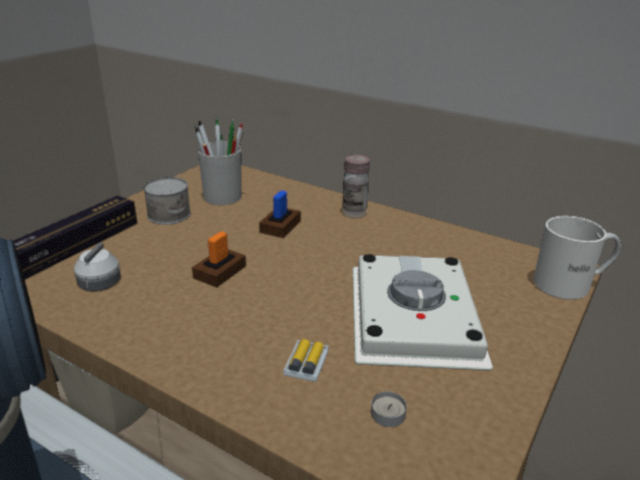

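View pics/side0.png

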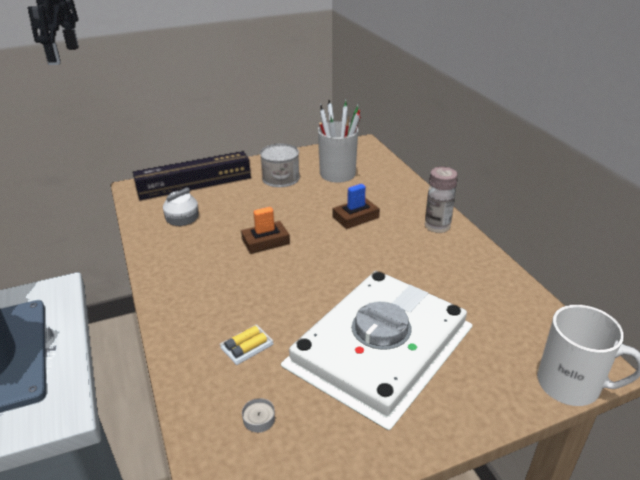

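The scene view shows the orange handle at about (218,248) and the cover at (417,290). In the side view they are at (263,220) and (382,324). I'll enlarge both.

```bash
python3 - <<'E'
import cv2,numpy as np
a=cv2.imread('pics/scene0.png');b=cv2.imread('pics/side0.png')
def c(im,x,y,w,h): return cv2.resize(im[y:y+h,x:x+w],(400,300),interpolation=cv2.INTER_CUBIC)
cv2.imwrite('pics/crop0.png',np.vstack([np.hstack([c(a,180,225,80,60),c(a,370,255,100,75)]),np.hstack([c(b,225,195,80,60),c(b,332,290,100,75)])]))
E
```

```text
(no output)
```

View pics/crop0.png

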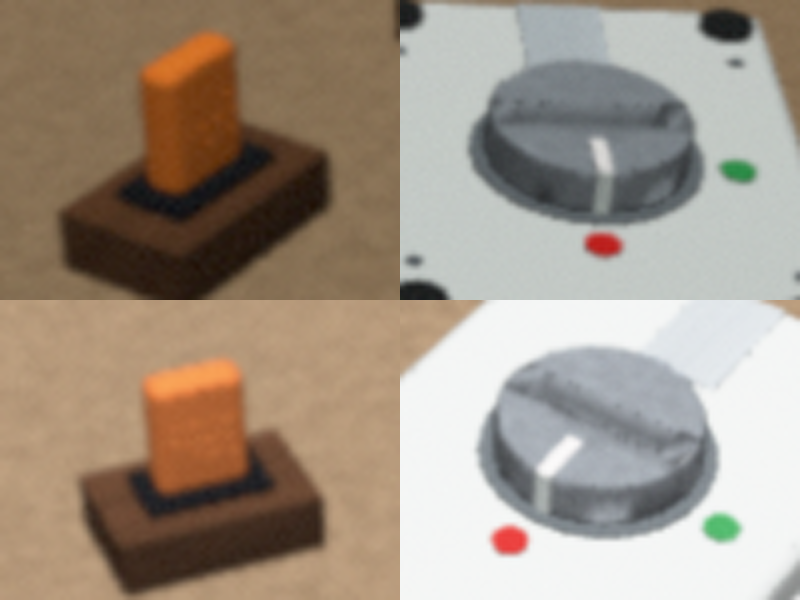

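Scene: the handle top centre is at about (218,236.6), and the slot runs from (394,284) to (442,284). Side: the handle top centre is at about (263.4,210.8), and the slot runs from (359.5,311) to (407,326). Next step is triangulating these.

```bash
cat > h.py <<'E'
import numpy as np, cv2
from scipy.spatial.transform import Rotation as R
from plant import manip
def ray(f,uv,T=None):
    T=np.array(f['pose']) if T is None else T
    K=np.array([[f['fx'],0,f['cx']],[0,f['fy'],f['cy']],[0,0,1.]])
    p=cv2.undistortPoints(np.array([[uv]],float),K,np.array([f['k1'],0,0,0]))[0,0]
    return T[:3,3],T[:3,:3]@np.r_[p,1]
def onz(f,uv,z,T=None):
    o,d=ray(f,uv,T); return o+d*(z-o[2])/d[2]
def tri(r1,r2):
    (o1,d1),(o2,d2)=r1,r2
    s=np.linalg.lstsq(np.c_[d1,-d2],o2-o1,rcond=None)[0]
    a,b=o1+s[0]*d1,o2+s[1]*d2
    return (a+b)/2,np.linalg.norm(a-b)
def tcpT(o=None):
    o=o or manip.observe(); T=np.eye(4)
    T[:3,:3]=R.from_quat(o['orientation'],scalar_first=True).as_matrix(); T[:3,3]=o['tcp_pos']; return T
def totool(dw,o=None): return tcpT(o)[:3,:3].T@np.array(dw)
E
python3 - <<'E'
from h import *
np.set_printoptions(precision=4,suppress=True)
a=manip.grab_frame('scene');b=manip.grab_frame('side')
print('handle',*tri(ray(a,(218,236.6)),ray(b,(263.4,210.8))))
print('slot',*tri(ray(a,(417.5,283.5)),ray(b,(382.75,318.5))))
for n,f,pts in(('scene',a,[(62,213),(185,262),(328,155)]),('side',b,[(80,178),(278,132),(323,208),(128,250)])):
    o=(180,225) if n=='scene' else (225,195)
    for p in pts: print(n,onz(f,(o[0]+p[0]/5,o[1]+p[1]/5),.02))
for f,p,q in((a,(394.2,283.5),(442,284)),(b,(359.5,311),(407,326))):
    P,Q=onz(f,p,.053),onz(f,q,.053);print(P,Q,np.degrees(np.arctan2(*(Q-P)[1::-1])))
f=manip.grab_frame('wrist');print(f['T_tool_cam'],f['fx'])
print(tcpT())
E
```

```text
handle [0.4463 0.1194 0.0619] 0.001814490470225018
slot [ 0.5156 -0.1672  0.0486] 0.0012117675818729046
scene [0.4089 0.139  0.02  ]
scene [0.4091 0.0921 0.02  ]
scene [0.4782 0.0954 0.02  ]
side [0.4113 0.1413 0.02  ]
side [0.481  0.1421 0.02  ]
side [0.48   0.0934 0.02  ]
side [0.4144 0.0954 0.02  ]
[ 0.4912 -0.1447  0.053 ] [ 0.5256 -0.1973  0.053 ] -56.77977453949161
[ 0.4924 -0.1463  0.053 ] [ 0.5354 -0.1946  0.053 ] -48.34266983494619
[[ 0.0008 -0.9473 -0.3203  0.0832]
 [ 1.      0.0003  0.0017 -0.0002]
 [-0.0015 -0.3203  0.9473 -0.1275]
 [ 0.      0.      0.      1.    ]] 424.0612029481318
[[-0.9306  0.3661 -0.0006  0.1921]
 [ 0.3661  0.9306 -0.0011  0.4883]
 [ 0.0001 -0.0012 -1.      0.2447]
 [ 0.      0.      0.      1.    ]]
```

The stand lies along world x, centred at (0.446, 0.118). Triangulation puts the handle top at z = 0.062 (expected 0.064) and the slot at about (0.515,-0.167,0.05). I'll turn to yaw 180° and move above the key.

Units first: shifts go in shares of 62.5 mm and turns go in units of 0.1 rad. So -0.041 m is -0.656, -0.028 m is -0.448, -0.187 rad is -1.87.

```bash
echo '[[0,0,0,0,0,-1.87,0.085],[0,0,0,0,0,-1.87,0.085],[-0.448,-0.656,0,0,0,0,0.085],[-0.448,-0.656,0,0,0,0,0.085],[-0.448,-0.656,0,0,0,0,0.085],[-0.448,-0.656,0,0,0,0,0.085],[-0.448,-0.656,0.16,0,0,0,0.085],[-0.448,-0.656,0.32,0,0,0,0.085],[-0.448,-0.656,0.32,0,0,0,0.085],[-0.448,-0.656,0.4,0,0,0,0.085],[-0.448,-0.656,0.4,0,0,0,0.085],[0,0,0,0,0,0,0.085]]' | python3 inch.py
python3 - <<'E'
from h import *
o=manip.observe();print(tcpT(o).round(4));f=manip.grab_frame('wrist');cv2.imwrite('pics/w1.png',f['color'][:,:,::-1])
E
```

```text
time: 1.75
tcp_pos: [0.4434, 0.1166, 0.1426]
orientation: [-0.002, 0.003, 1.0, -0.001]
contact_force: [-0.7, 0.3, -0.1]
gripper_width: 0.0852
grasp_force: 0.0
[[-1.      0.0062 -0.0047  0.4434]
 [ 0.0062  1.     -0.0012  0.1166]
 [ 0.0047 -0.0012 -1.      0.1426]
 [ 0.      0.      0.      1.    ]]
```

View pics/w1.png

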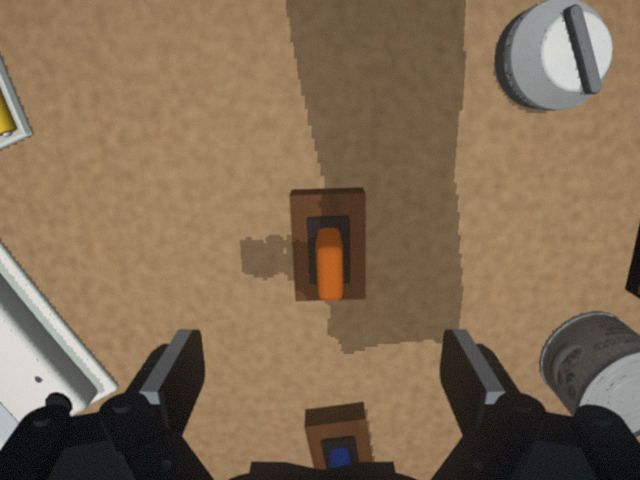

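The wrist view shows the orange handle from (328.5,230) to (331,299), and the stand top from about (291,192)-(364,189) down to (296,300)-(366,299). The handle is nearly aligned with the tool's x.

```bash
python3 - <<'E'
from h import *
np.set_printoptions(precision=4,suppress=True)
f=manip.grab_frame('wrist');T=tcpT()@np.array(f['T_tool_cam'])
for p in((291,194),(364,191),(296,300),(366,299)): print('st',onz(f,p,.02,T))
g=cv2.cvtColor(f['color'],cv2.COLOR_RGB2HSV);m=cv2.inRange(g,(3,170,90),(20,255,255));m[:215]=0;m[310:]=0;m[:,:300]=0;m[:,360:]=0
for r in range(225,302,6):
    x=np.nonzero(m[r])[0];print(r,x.min() if len(x) else 0,x.max() if len(x) else 0,(f['color'][r,330]).tolist())
for p in((331,298),(330,262)): print('h',onz(f,p,.064,T))
E
```

```text
st [0.411  0.1011 0.02  ]
st [0.4092 0.1451 0.02  ]
st [0.4814 0.1026 0.02  ]
st [0.4808 0.1486 0.02  ]
225 0 0 [44, 37, 29]
231 316 335 [111, 60, 26]
237 315 336 [117, 65, 30]
243 313 338 [116, 63, 26]
249 313 338 [170, 91, 33]
255 313 339 [182, 97, 34]
261 314 338 [180, 95, 34]
267 314 339 [181, 93, 33]
273 314 339 [181, 96, 37]
279 315 339 [181, 95, 37]
285 314 339 [183, 97, 37]
291 315 340 [180, 94, 36]
297 317 338 [167, 90, 38]
h [0.4592 0.1245 0.064 ]
h [0.4384 0.1239 0.064 ]
```

Converted, 0.03 m is 0.48, 0.02 m is 0.32, -0.03 rad is -0.3.

```bash
echo '[[-0.04,0.072,0.32,0,0,-0.3,0.085],[0,0,0.48,0,0,0,0.085],[0,0,0.48,0,0,0,0.085],[0,0,0.296,0,0,0,0.085],[0,0,0,0,0,0,0.085],[0,0,0,0,0,0,0.03],[0,0,0,0,0,0,0.03],[0,0,0,0,0,0,0.03],[0,0,0,0,0,0,0.03]]' | python3 inch.py
```

```text
time: 2.98
tcp_pos: [0.4468, 0.1238, 0.0473]
orientation: [0.0, -0.015, 1.0, 0.0]
contact_force: [-0.5, -0.0, -0.6]
gripper_width: 0.0303
grasp_force: 0.0
```

```bash
echo '[[0,0,0.032,0,0,0,0.03],[0,0,0,0,0,0,0.02],[0,0,0,0,0,0,0.02]]' | python3 inch.py; python3 - <<'E'
from h import *
o=manip.observe();print(tcpT(o).round(4));f=manip.grab_frame('wrist');cv2.imwrite('pics/w2.png',f['color'][180:,120:520,::-1])
E
```

```text
time: 3.35
tcp_pos: [0.4463, 0.1237, 0.0446]
orientation: [-0.0, -0.015, 1.0, -0.0]
contact_force: [-0.8, -0.3, -0.5]
gripper_width: 0.0201
grasp_force: 0.1
[[-9.996e-01 -2.900e-02 -4.000e-04  4.463e-01]
 [-2.900e-02  9.996e-01 -2.000e-04  1.237e-01]
 [ 4.000e-04 -2.000e-04 -1.000e+00  4.460e-02]
 [ 0.000e+00  0.000e+00  0.000e+00  1.000e+00]]
```

View pics/w2.png

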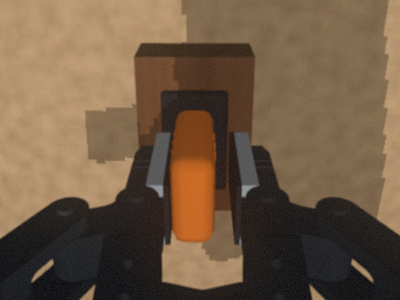

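In the crop, the handle (columns 172–216, mid 194) sits about 6 px left of the pads' midpoint (about 200), which is roughly 1.5 mm towards tool -y. I'll shift, then close.

Converted, -0.0015 m is -0.024.

```bash
echo '[[0,-0.024,0,0,0,0,0.02],[0,0,0,0,0,0,0.0],[0,0,0,0,0,0,0.0],[0,0,0,0,0,0,0.0],[0,0,0,0,0,0,0.0]]' | python3 inch.py
```

```text
time: 4.03
tcp_pos: [0.4467, 0.1222, 0.045]
orientation: [0.0, -0.015, 1.0, -0.0]
contact_force: [0.4, -0.6, 0.8]
gripper_width: 0.0132
grasp_force: 58.9
```

```bash
echo '[[0,0,-0.32,0,0,0,0],[0,0,-0.64,0,0,0,0],[0,0,-0.64,0,0,0,0],[-0.184,-0.728,0,0,0,0,0],[-0.184,-0.728,0,0,0,0,0],[-0.184,-0.728,0,0,0,0,0],[-0.184,-0.728,0,0,0,0,0],[-0.184,-0.728,0,0,0,0,0],[-0.184,-0.728,0,0,0,0,0],[-0.184,-0.728,0,0,0,0,0]]' | python3 inch.py
echo '[[0,0,0,0,0,1.59,0],[0,0,0,0,0,1.59,0],[0,0,0,0,0,1.59,0],[0,0,0,0,0,1.59,0],[0,0,0,0,0,1.59,0],[0,0,0,0,0,1.59,0],[0,0,0,0,0,0,0],[0,0,0,0,0,0,0]]' | python3 inch.py
python3 - <<'E'
from h import *
o=manip.observe();print(tcpT(o).round(4));f=manip.grab_frame('wrist');cv2.imwrite('pics/w3.png',f['color'][:,:,::-1])
E
```

```text
time: 5.28
tcp_pos: [0.5364, -0.1947, 0.1442]
orientation: [-0.0, -0.015, 1.0, 0.001]
contact_force: [0.6, -0.0, -0.6]
gripper_width: 0.0129
grasp_force: 58.8
time: 6.28
tcp_pos: [0.5361, -0.1934, 0.1445]
orientation: [-0.0, 0.445, 0.896, 0.0]
contact_force: [0.1, -0.1, -0.1]
gripper_width: 0.0135
grasp_force: 58.9
[[-6.039e-01  7.971e-01 -4.000e-04  5.361e-01]
 [ 7.971e-01  6.039e-01  6.000e-04 -1.934e-01]
 [ 8.000e-04  0.000e+00 -1.000e+00  1.445e-01]
 [ 0.000e+00  0.000e+00  0.000e+00  1.000e+00]]
```

View pics/w3.png

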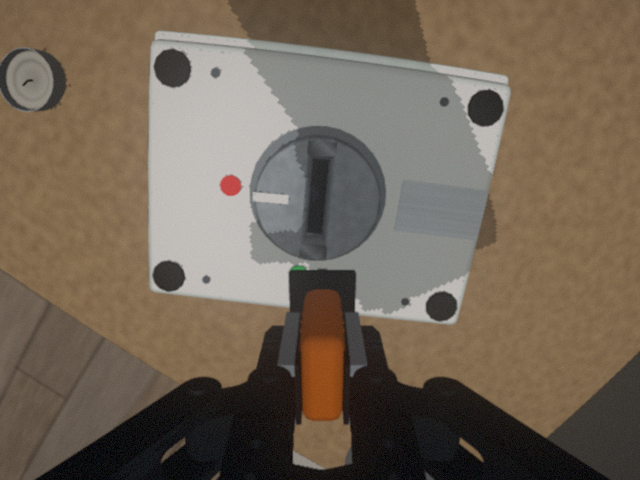

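Wrist view: the slot's mouth runs from (322,138) to (314,258), centred at about (318,197). The guard's front corners are at (290,270) and (355,270). I'll express both in the tool frame.

```bash
python3 - <<'E'
from h import *
np.set_printoptions(precision=4,suppress=True)
f=manip.grab_frame('wrist');C=np.array(f['T_tool_cam']);T=tcpT()
zt=T[2,3]-.051
for n,p,z in(('slotA',(322,138),zt),('slotB',(314,258),zt),('c',(318,197),zt),('cl',(251,193),zt),('cr',(385,197),zt),('gL',(290,270),.021),('gR',(355,270),.021)):
    q=onz(f,p,z,C);print(n,q,(T@np.r_[q,1])[:3])
c=cv2.cvtColor(f['color'],cv2.COLOR_RGB2BGR)[125:315,230:410];cv2.imwrite('pics/w3c.png',cv2.resize(c,None,fx=3.1,fy=3.1,interpolation=cv2.INTER_CUBIC))
E
```

```text
slotA [ 0.0676 -0.0002  0.0936] [ 0.4952 -0.1397  0.051 ]
slotB [ 0.0027 -0.0046  0.0936] [ 0.5308 -0.1941  0.051 ]
c [ 0.037  -0.0023  0.0936] [ 0.512  -0.1654  0.051 ]
cl [ 0.0392 -0.0378  0.0936] [ 0.4823 -0.185   0.051 ]
cr [0.0371 0.0332 0.0936] [ 0.5403 -0.1439  0.051 ]
gL [ 0.0243 -0.0123  0.021 ] [ 0.5117 -0.1816  0.1236]
gR [0.0243 0.0122 0.021 ] [ 0.5312 -0.1668  0.1236]
```

View pics/w3c.png

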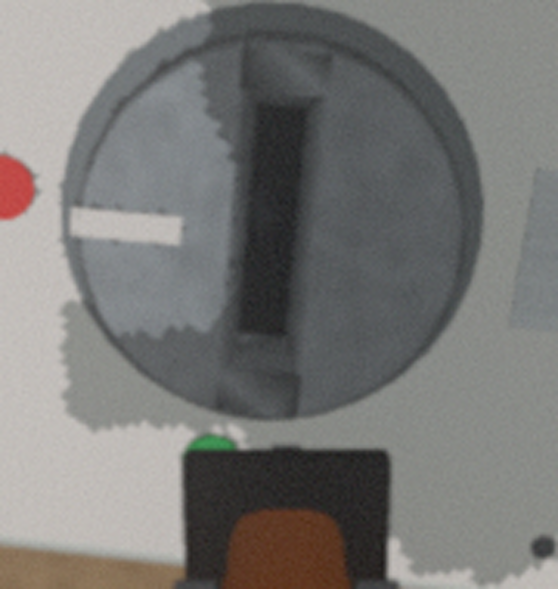

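The slot centre is at (0.036,-0.002) in the tool frame, turned +4.2°. Corrected for their offset, the outside cameras agree within 2 mm. The key sits 2 mm ahead of the TCP. I'll move over the slot, turn, and come down to just above the cover.

```bash
echo '[[0.272,-0.0128,0,0,0,0,0],[0.272,-0.0128,0,0,0,0,0],[0,0,0.32,0,0,0.73,0],[0,0,0.32,0,0,0,0],[0,0,0.112,0,0,0,0],[0,0,0,0,0,0,0],[0,0,0,0,0,0,0]]' | python3 inch.py
python3 - <<'E'
from h import *
o=manip.observe();print(tcpT(o).round(4))
a=[]
for n,x,y in(('scene',360,235),('side',325,265)):
    f=manip.grab_frame(n);a.append(cv2.resize(f['color'][y:y+90,x:x+120,::-1],(400,300),interpolation=cv2.INTER_CUBIC))
f=manip.grab_frame('wrist');a.append(f['color'][180:480,120:520,::-1])
cv2.imwrite('pics/m4.png',np.vstack([np.hstack(a[:2]),np.hstack([a[2],a[2]*0])]))
E
```

```text
time: 7.25
tcp_pos: [0.5151, -0.1678, 0.0988]
orientation: [0.001, 0.478, 0.878, 0.0]
contact_force: [0.7, 0.2, -1.3]
gripper_width: 0.013
grasp_force: 58.9
[[-5.423e-01  8.402e-01  1.500e-03  5.151e-01]
 [ 8.402e-01  5.423e-01 -7.000e-04 -1.678e-01]
 [-1.400e-03  9.000e-04 -1.000e+00  9.880e-02]
 [ 0.000e+00  0.000e+00  0.000e+00  1.000e+00]]
```

View pics/m4.png

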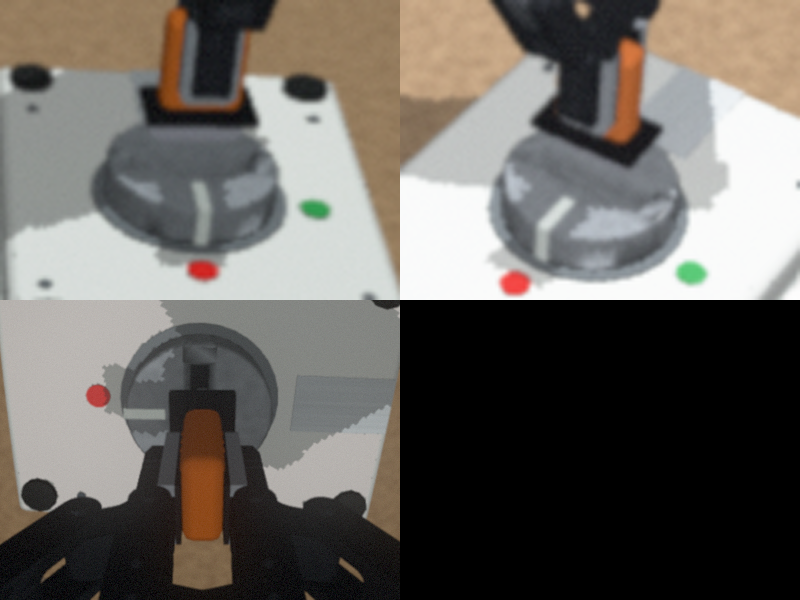

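In the wrist crop, the slot (column 200, vertical) lines up with the guard (mid 202), and the red dot is still by the pointer. I'll insert the blade gently.

Converted, 0.006 m is 0.096, 0.004 m is 0.064.

```bash
echo '[[0,0,0.096,0,0,0,0],[0,0,0.064,0,0,0,0],[0,0,0.064,0,0,0,0],[0,0,0,0,0,0,0]]' | python3 inch.py; echo '[[0,0,0.048,0,0,0,0],[0,0,0.048,0,0,0,0],[0,0,0,0,0,0,0]]' | python3 inch.py
```

```text
time: 7.9
tcp_pos: [0.514, -0.1673, 0.0831]
orientation: [-0.001, 0.478, 0.878, -0.0]
contact_force: [0.2, 0.3, 0.3]
gripper_width: 0.0135
grasp_force: 58.9
time: 8.28
tcp_pos: [0.5142, -0.1674, 0.0774]
orientation: [-0.0, 0.478, 0.878, -0.0]
contact_force: [-0.3, -0.0, -0.9]
gripper_width: 0.013
grasp_force: 58.9
```

Converted, 0.0015 m is 0.024.

```bash
echo '[[0,0,0.024,0,0,0,0],[0,0,0,0,0,0,0]]' | python3 inch.py; echo '[[0,0,0.016,0,0,0,0],[0,0,0,0,0,0,0]]' | python3 inch.py;
```

```text
time: 8.52
tcp_pos: [0.5144, -0.1674, 0.0762]
orientation: [-0.0, 0.478, 0.878, 0.0]
contact_force: [0.5, -0.4, -1.1]
gripper_width: 0.0136
grasp_force: 58.9
time: 8.78
tcp_pos: [0.5146, -0.1675, 0.076]
orientation: [0.0, 0.478, 0.878, 0.0]
contact_force: [-1.4, 0.0, 3.0]
gripper_width: 0.013
grasp_force: 59.4
```

The blade is seated: first light contact came at TCP z = 0.076, as predicted. Now the counterclockwise turn.

```bash
echo '[[0,0.0048,0,0,0,-1.5,0],[0,0.0048,0,0,0,-1.5,0],[0,0.0048,0,0,0,-1.5,0],[0,0,0,0,0,0,0]]' | python3 inch.py; python3 -c "
from h import *
o=manip.observe();print(o['contact_force'],o['ft_torque'])"
```

```text
time: 9.28
tcp_pos: [0.5145, -0.168, 0.076]
orientation: [-0.0, 0.272, 0.962, -0.001]
contact_force: [-5.3, -3.1, 4.7]
gripper_width: 0.013
grasp_force: 59.6
[-5.25348212 -3.10014415  4.66867285] [-0.54547936  0.98215951 -0.04236414]
```

```bash
echo '[[0,0.0048,0,0,0,-1.5,0],[0,0.0048,0,0,0,-1.5,0],[0,0.0048,0,0,0,-1.5,0],[0,0.0048,0,0,0,-1.5,0],[0,0.0048,0,0,0,-1.5,0],[0,0,0,0,0,0,0]]' | python3 inch.py; python3 -c "
from h import *
o=manip.observe();print(o['contact_force'],o['ft_torque'],R.from_matrix(tcpT(o)[:3,:3]).as_euler('ZYX'))"
```

```text
time: 10.02
tcp_pos: [0.5148, -0.1674, 0.076]
orientation: [-0.001, -0.099, 0.995, -0.002]
contact_force: [-4.8, -4.3, 4.2]
gripper_width: 0.0132
grasp_force: 59.7
[-4.79985332 -4.25494362  4.20110592] [-0.9791301   0.9526963  -0.03733151] [-2.94272358e+00 -2.44890865e-03 -3.13751914e+00]
```

Converted, 0.0002 m is 0.0032, -0.1 rad is -1.

```bash
echo '[[0,0.0032,0,0,0,-1,0],[0,0.0032,0,0,0,-1,0],[0,0,0,0,0,0,0]]' | python3 inch.py; python3 -c "
from h import *
o=manip.observe();print(o['contact_force'],o['ft_torque'],R.from_matrix(tcpT(o)[:3,:3]).as_euler('ZYX'))
a=[]
for n,x,y in(('scene',360,235),('side',325,265)):
    f=manip.grab_frame(n);a.append(cv2.resize(f['color'][y:y+90,x:x+120,::-1],(400,300),interpolation=cv2.INTER_CUBIC))
cv2.imwrite('pics/m5.png',np.hstack(a))"
```

```text
time: 10.4
tcp_pos: [0.5152, -0.1672, 0.076]
orientation: [-0.001, -0.198, 0.98, -0.002]
contact_force: [-2.7, -4.3, 2.8]
gripper_width: 0.0132
grasp_force: 59.6
[-2.68100834 -4.30052304  2.77952908] [-1.01500881  0.62463706 -0.06876238] [-2.74299827e+00 -2.17530501e-03 -3.13751982e+00]
```

View pics/m5.png

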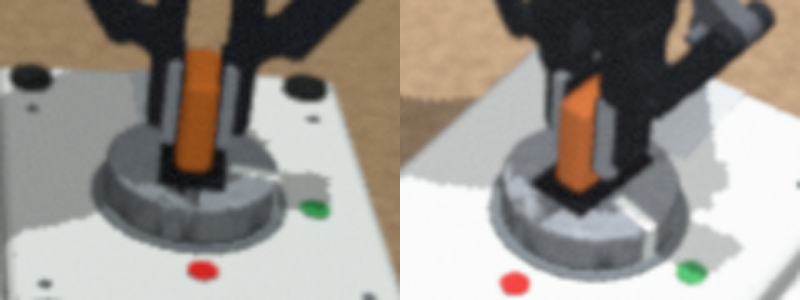

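The guard lies flat on the cover and the pointer has nearly reached the green dot (side crop: pointer edge at (650,240), dot at (690,270)). I'll continue to the stop in small steps.

```bash
C="python3 -c \"
from h import *
o=manip.observe();print(o['ft_torque'],R.from_matrix(tcpT(o)[:3,:3]).as_euler('ZYX')[0])\""
echo '[[0,0.0016,0,0,0,-0.6,0],[0,0,0,0,0,0,0]]' | python3 inch.py|grep force; eval "$C"; echo '[[0,0.0016,0,0,0,-0.6,0],[0,0,0,0,0,0,0]]' | python3 inch.py|grep force; eval "$C"
```

```text
contact_force: [-1.9, -4.7, 3.7]
grasp_force: 59.4
[-0.98175258  0.62684505 -0.06493095] -2.683092579130744
contact_force: [-2.5, -3.9, 3.2]
grasp_force: 59.4
[-0.98212371  0.58274518 -0.08309665] -2.623044914959503
```

```bash
C="python3 -c \"
from h import *
o=manip.observe();print(o['ft_torque'],R.from_matrix(tcpT(o)[:3,:3]).as_euler('ZYX')[0])\""
echo '[[0,0,0,0,0,-0.4,0],[0,0,0,0,0,0,0]]' | python3 inch.py|grep force; eval "$C"; echo '[[0,0,0,0,0,-0.4,0],[0,0,0,0,0,0,0]]' | python3 inch.py|grep force; eval "$C"
```

```text
contact_force: [-1.9, -4.1, 2.8]
grasp_force: 59.4
[-1.06633916  0.52855074 -0.04553833] -2.5830842585924967
contact_force: [-2.5, -4.9, 2.8]
grasp_force: 59.5
[-1.08279726  0.47854246 -0.32343483] -2.544142436256352
```

```bash
C="python3 -c \"
from h import *
o=manip.observe();print(o['ft_torque'],R.from_matrix(tcpT(o)[:3,:3]).as_euler('ZYX')[0])\""
echo '[[0,0,0,0,0,-0.3,0],[0,0,0,0,0,0,0]]' | python3 inch.py|grep force; eval "$C"
```

```text
contact_force: [-2.2, -4.6, 3.5]
grasp_force: 59.9
[-0.94227886  0.50519832 -0.6821936 ] -2.5155393040583913
```

The stop is reached: torque rose 0.08, 0.32, then 0.68 N m. I'll relax the twist, open, and retreat upwards.

```bash
echo '[[0,0,0,0,0,0.5,0],[0,0,0,0,0,0,0],[0,0,0,0,0,0,0.025],[0,0,0,0,0,0,0.05],[0,0,0,0,0,0,0.07],[0,0,0,0,0,0,0.07],[0,0,-0.24,0,0,0,0.07],[0,0,-0.48,0,0,0,0.07],[0,0,-0.64,0,0,0,0.07],[0.48,0,-0.48,0,0,0,0.07],[0.48,0,0,0,0,0,0.07],[0,0,0,0,0,0,0.07]]' | python3 inch.py
python3 -c "
from h import *
a=[]
for n,x,y in(('scene',360,235),('side',325,265)):
    f=manip.grab_frame(n);a.append(cv2.resize(f['color'][y:y+90,x:x+120,::-1],(400,300),interpolation=cv2.INTER_CUBIC))
f=manip.grab_frame('wrist');a.append(cv2.resize(f['color'][:,:,::-1],(400,300)));f=manip.grab_frame('scene');a.append(cv2.resize(f['color'][:,:,::-1],(400,300)))
cv2.imwrite('pics/m6.png',np.vstack([np.hstack(a[:2]),np.hstack(a[2:])]))"
```

```text
time: 13.25
tcp_pos: [0.4649, -0.199, 0.1925]
orientation: [0.001, -0.286, 0.958, -0.001]
contact_force: [0.4, 1.6, -0.5]
gripper_width: 0.07
grasp_force: 0.0
```

View pics/m6.png

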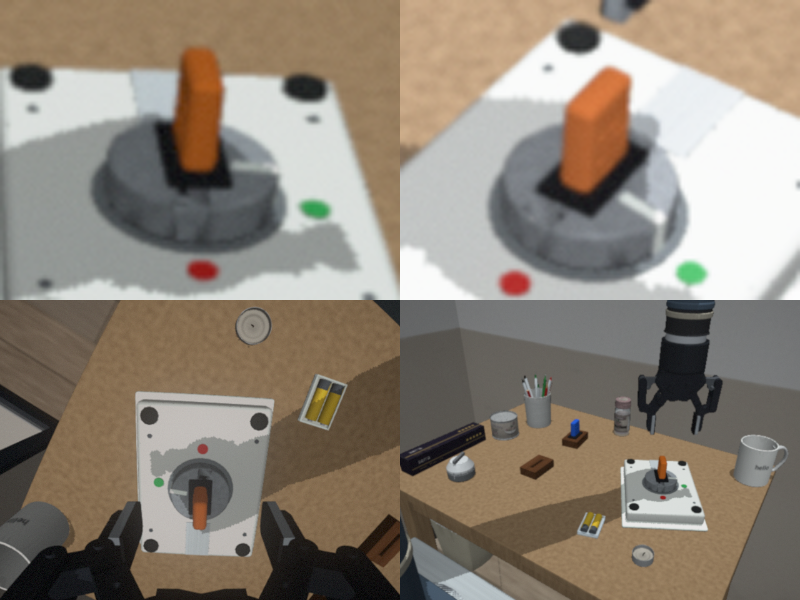

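The key stands upright in the slot and the arm is clear. I'll check numerically whether the pointer bears on the green dot.

```bash
python3 - <<'E'
from h import *
np.set_printoptions(precision=4,suppress=True)
d=lambda v:np.degrees(np.arctan2(v[1],v[0]))
for n,o,pi,po,g,r in(('scene',(360,235),(233,165),(278,171),(315,209),(203,270)),('side',(325,265),(218,192),(262,217),(291,272),(115,284))):
    f=manip.grab_frame(n);k=lambda p,z:onz(f,(o[0]+p[0]*.3,o[1]+p[1]*.3),z)
    I,O,G,Rr=k(pi,.051),k(po,.051),k(g,.034),k(r,.034)
    c=np.array([.5151,-.1676,0]) if n else 0
    print(n,I,O,G,Rr,'ptr',d(O-I),'tip',d(O-c),'green',d(G-c),'red',d(Rr-c))
f=manip.grab_frame('wrist');cv2.imwrite('pics/w7.png',cv2.resize(f['color'][210:390,210:390,::-1],(590,590),interpolation=cv2.INTER_CUBIC))
E
```

```text
scene [ 0.5184 -0.1836  0.051 ] [ 0.5245 -0.2     0.051 ] [ 0.5323 -0.2145  0.034 ] [ 0.47   -0.1939  0.034 ] ptr -69.67690063235946 tip -73.86131683600622 green -69.83381180186312 red -149.72908470215376
side [ 0.5202 -0.1792  0.051 ] [ 0.5291 -0.1976  0.051 ] [ 0.5346 -0.2127  0.034 ] [ 0.4713 -0.1927  0.034 ] ptr -64.2922848378846 tip -64.99513522957749 green -66.61363425558649 red -150.22294851325918
```

View pics/w7.png

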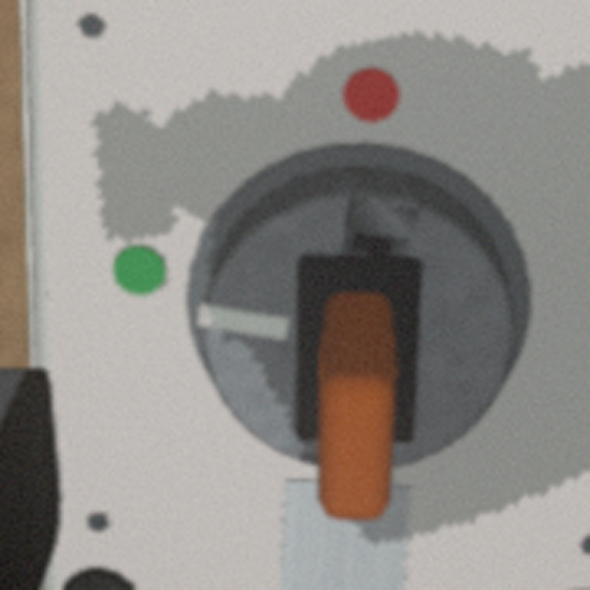

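Pointer bearing is about -67° and the green dot about -68°, so they match. The guard lies flat on the cover and nothing touches the key.

```bash
python3 -c "
from plant import manip
print(manip.close_job())"
```

```text
the job is handed in; nothing more can be done
None
```

The job is handed in at about 13 s of the allowed 40: the cover is turned to its stop with the pointer at the green dot, the orange key is left standing upright in the slot, and the blue key was not touched.

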